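# Punch a hole mark near the end of a steel flat bar

### The arm

A 6-joint arm with a two-finger parallel gripper is mounted at the origin on the work surface. World frame = base frame: x ahead of the robot, y to its left, z up, the work surface at z = 0. Lengths are in m, angles in rad, forces in N, time in s.
With the tool pointing down it reaches from about 0.375 to 0.75 m from the base axis. Payload 9 kg.
Tool frame: the origin (TCP) lies at the very end of the fingers, on their centre line; the grasp point (between the pads) lies behind it (robot.tcp_to_grasp is the z of the grasp point in the tool frame, in m); z points along the fingers, y is the line along which they close (so a half turn about z gives the same grasp; the last joint's range is limited). The gripper opens to 85 mm and grips with 20 to 120 N. Pads are 22 mm wide; open, the fingers measure 114 mm over their backs; the gripper's body (76 mm by 85 mm) begins 54 mm behind the grasp point. The pads swing forward as they close: fully open they stand 13 mm farther back than shut.
Start: joints at [-1.522, 0.104, 0.097, 1.564, 0, 1.353], TCP at [0.158, -0.579, 0.231] pointing down, gripper open.
Joint ranges: [-2.99, 2.99], [-0.84, 1.86], [-1.1, 1.16], [-1.84, 2.11], [-1.51, 1.56], [-3.14, 3.14]. Speed limits (rad/s): [2.22, 2.22, 2.57, 3.14, 3.14, 3.14].

### API

Orientations are given as [roll, pitch, yaw] about the fixed x, y, z axes, in that order (R = Rz(yaw) Ry(pitch) Rx(roll)).
In Python, from bench import robot, eyes, job gives the robot as it stands.
- The arm moves only by the shell command python3 -m creep 'ROWS'. ROWS is a JSON object of lists of equal length, an entry for each row: "slide": the shift along the world's x, y, z scaled (see below), a list of three; "dr": the turn, a rotation vector about the world's x, y, z scaled (see below), a list of three; "gripper": the opening, from -1 (shut) to 1 (fully open). A call has 1 to 12 rows; each row is the pose to reach, as a shift and turn from the pose commanded when the call began; what a row does not reach only later rows make up. The controller multiplies each number of a shift by 0.4 m and each number of a turn by 120 degrees. A row lasts 1/10 s, in which the tool goes at most 50 mm and 8.59 degrees, less where a joint would pass 70% of its speed; a pose out of reach is approached as far as the arm can. A call with a number of a shift or a turn outside -1 to 1 is refused whole. A call with a gripper value outside its range is refused whole. The fingers move at their own pace and stop on an object; the grip force is fixed at half the most. Time passes only in rows, so rows that repeat a pose let the fingers close. It gives the time, the measured TCP pose, the force, the opening and the grip force at its end, in the units of the state.
- robot.sense(): the state, without advancing time (a new reading comes with each control period).
- eyes.snapshot(name): name is "scene" or "top" or "wrist"; returns a dict with "pixels" (480x640x3 uint8, red, green, blue), "depth" (480x640 float32, m along the optical axis (not along the pixel's ray), 0 where there is no reading), "intrinsics" (3x3 intrinsics, pixels), "pose" (4x4, takes a point from camera to world coordinates). Camera axes: x right, y up, looking along -z (the intrinsics and any distortion apply to the point x, -y, -z); pixel columns grow to the right and rows downward; lengths in m; the calibration is good to about 2 mm. A picture is of the moment at which its call begins.
- job.job_done(): hands the job in; it is judged then, once.
Trained networks look in a picture, given as the dict that the camera call returned (one of the last four; its "shot" number tells which), for a name from the list of things; names that differ only in an ending like _2 or _b are one class to them, and where a whole thing is asked for, a point or a joint stands for the part that bears it (a point fixed in the world has none). Each returns a list of dicts, best first, with "p" (0 to 1); they miss things now and then, are a little off and sometimes report something else, mostly with a low value. They report only what shows in the picture. A call takes as long as a camera call.
- eyes.search_frame(picture, target): "at" ([row, column] in pixels, amid what is visible of it).
The state is a dict: "time": time; "q": joint angles; "qvel": joint speeds; "effort": joint torques, N m; "eef_pos": TCP position; "eef_rot": TCP orientation; "wrist_force": force on the tool from outside, world axes, zero at the start; "ft_torque": the same for the moment, N m; "finger_gap": finger opening in m; "grasp_force": force on a finger pad.
Only numpy, scipy, OpenCV 4.12 (cv2) and the standard library are available. Lean on these libraries where they do the work, as an engineer would, in place of code of your own. Each camera call takes 0.05 s, during which the arm holds its last target. There are 200 camera calls.

### The job

Lay the loose steel flat bar on the punch fixture's base plate, flush along its whole length against the low fence and with its ends level with the fence's ends (to within a centimetre), so that it passes under the punch. Then press the spring plunger's head down until the punch bears firmly on the bar and stops, hold it there a moment without ramming it, and let it come back up by itself. Leave the bar lying flush and leave the wrench, the bearing and the tin where they are.

Things in the scene. Friction and masses are not known exactly. Their poses are not given: they have to be found in the camera images.
- press: Punch fixture, bolted down. Origin: bench level, under its base plate; z up, +x from the open front (robot side) to the fence, y along the fence. Plate top at z = 15 mm, reaching x -100 to +120, y -150 to +150 mm. Plunger axis at x = 30, y = +110 mm. A green column behind the fence (x 77 to 107 mm) carries the beam. Rightly laid, the bar's centre is at x = 30, y = 0, its end under the beam.
- plunger: Spring plunger with black mushroom head, 34 mm wide, 14 mm high. Origin: centre of the head's top, 158 mm above the bench when up; z up. Slides straight down (28 mm at most) and springs back: 4 N to start, 2 N more per cm. Its punch is set to a new length each time and meets a flush bar after 8 to 24 mm: feel for it. There add about 10 N (at least 6) to the spring's force; over 40 N ruins it.
- fence_mid (a point): Middle (press y = 0) of the straight front face of the bright steel fence (press x = 45 mm). The fence is 260 mm long and stands 10 mm above the plate; this point is 5 mm above the plate.
- beam_front (a point): Middle of the front end of the green overhead beam, above the plate (press x = 13 mm, y = +110 mm). The beam is 36 mm wide, runs back from here to the column, underside 88 mm and top 112 mm above the bench; the plunger goes through it 17 mm behind this point. Elsewhere the plate is free from above.
- bar: Loose plain steel flat bar, 30 x 260 x 8 mm, 0.35 to 0.65 kg, lying flat on the bench to the left or right of the fixture (the wrench is on the other side). Origin: centre of its underside; y along its length, x across its width, z up. Either long edge may go to the fence.
- bar_end_a (a point): Middle of the bar's +y end face, 4 mm above its underside.
- bar_end_b (a point): Middle of the bar's -y end face, 4 mm above its underside.
- wrench: Bystander: steel wrench 200 mm long, lying flat along its x axis. Origin at the centre of its underside.
- bearing: Bystander: ball bearing, 72 mm diameter, 17 mm high, lying flat. Origin at the centre of its underside.
- tin: Bystander: plain tin, 64 mm diameter, 85 mm high. Origin at the centre of its underside.

How it is judged:
On the way, in this order (a step that is already met when the one before it is completed fails the run):
1. the bar lies on the plate, flush against the fence, its ends level with the fence's ends (x of each of bar_end_a, bar_end_b in the frame of press above 0.028 m and x of bar in the frame of press below 0.032 m and y of bar in the frame of press between -0.01 and 0.01 m and z of bar in the frame of press between 0.012 and 0.018 m and angle between the y axis of bar and the y axis of press, either way round below 0.03 rad and contact force between plunger and bar below 1 N), for 0.2 s.
2. the plunger is pressed down to its stop: the punch bears on the flush bar with at least 6 N (x of each of bar_end_a, bar_end_b in the frame of press above 0.028 m and x of bar in the frame of press below 0.032 m and y of bar in the frame of press between -0.01 and 0.01 m and z of bar in the frame of press between 0.012 and 0.018 m and angle between the y axis of bar and the y axis of press, either way round below 0.03 rad and contact force between plunger and bar above 6 N), for 0.2 s.
At the end, for the whole second after the job is handed in: The bar lies flat on the base plate at rest, with no gap over 2 mm to the fence at either end and its ends within 10 mm of the fence's ends; the plunger is back up (within 3 mm) and released (x of each of bar_end_a, bar_end_b in the frame of press above 0.028 m and x of bar in the frame of press below 0.032 m and y of bar in the frame of press between -0.01 and 0.01 m and z of bar in the frame of press between 0.012 and 0.018 m and angle between the y axis of bar and the y axis of press, either way round below 0.03 rad and z of plunger in the frame of press above 0.155 m and linear speed of bar below 0.01 m/s); the robot touches nothing.
It fails at once if the punch is rammed into the bar with more than 40 N (contact force between plunger and bar above 40 N).
It fails at once if the wrench is moved by more than 20 mm (distance of wrench from where it was at the start of the episode above 0.02 m).
It fails at once if the bearing is moved by more than 20 mm (distance of bearing from where it was at the start of the episode above 0.02 m).
It fails at once if the tin is moved by more than 20 mm (distance of tin from where it was at the start of the episode above 0.02 m).
It also fails if it takes over 64 s, if anything falls off the work surface, if the arm or the gripper's body presses on something with over 40 N, if the wrist force passes 120 N, or if a joint passes its speed limit or range.

## Working session

There is one attempt and no reset: what is moved stays moved. The work goes in short steps, Python scripts to look and compute and a shell command to move; the robot and the scene stay as the last step left them, time stands still between calls to the robot, and variables do not carry over. Pictures are saved under pics/ and viewed, at most 12 in all, crops included, and the job is handed in when it is done.

```bash
mkdir -p pics
cat > h.py <<'E'
import numpy as np, cv2
from bench import robot, eyes, job
def w(pic,r,c,z=None):
    K=np.array(pic["intrinsics"]);T=np.array(pic["pose"])
    d=np.array([(c-K[0,2])/K[0,0],-(r-K[1,2])/K[1,1],-1.])
    if z is None: s=pic["depth"][int(r),int(c)]
    else: s=(z-T[2,3])/(T[:3,:3]@d)[2]
    return T[:3,3]+T[:3,:3]@(d*s)
def cloud(pic):
    K=np.array(pic["intrinsics"]);T=np.array(pic["pose"]);D=pic["depth"]
    r,c=np.mgrid[0:480,0:640]
    P=np.stack([(c-K[0,2])/K[0,0]*D,-(r-K[1,2])/K[1,1]*D,-D],-1)
    P=P@T[:3,:3].T+T[:3,3]; P[D==0]=np.nan
    return P
def save(pic,n): cv2.imwrite("pics/"+n,pic["pixels"][...,::-1])
E
python3 - <<'E'
from h import *
np.set_printoptions(precision=4,suppress=True)
print(robot.sense(),robot.tcp_to_grasp)
a=[]
for n in("top","scene"):
    p=eyes.snapshot(n);save(p,n+"1.png");a.append(p["pixels"])
    for t in("press","plunger","fence_mid","beam_front","bar","bar_end_a","wrench","bearing","tin"):
        for f in eyes.search_frame(p,t)[:2]:
            r,c=f["at"];print(n,t,round(f["p"],2),np.round(f["at"]),w(p,r,c))
E
```

```text
{'time': 0.0, 'q': array([-1.5217,  0.1047,  0.0965,  1.5639,  0.    ,  1.3531]), 'qvel': array([ 0.0016, -0.0002, -0.0013,  0.0012, -0.0017, -0.0019]), 'effort': array([  0.0004, -55.6935,  50.3647,   0.0172,  -0.0003,   0.    ]), 'eef_pos': array([ 0.1582, -0.5784,  0.2305]), 'eef_rot': array([-3.1403, -0.0003,  0.2668]), 'wrist_force': array([-0.6661, -0.7923, -0.1746]), 'ft_torque': array([-0.0362, -0.0427, -0.0066]), 'grasp_force': 0.0, 'finger_gap': 0.08528469707511832} -0.0187
top press 0.77 [231. 339.] [ 0.6477 -0.0476  0.0122]
top plunger 0.6 [221. 300.] [0.6595 0.066  0.1604]
top fence_mid 0.63 [229. 340.] [ 0.6522 -0.0508  0.0121]
top fence_mid 0.31 [212. 218.] [0.7111 0.3165 0.0164]
top beam_front 0.88 [235. 339.] [ 0.6351 -0.0471  0.0158]
top bar 0.6 [303. 214.] [0.4378 0.3323 0.0089]
top bar_end_a 0.74 [303. 210.] [0.4362 0.3457 0.0082]
top wrench 0.63 [292. 426.] [ 0.4556 -0.3092  0.0023]
top bearing 0.84 [214. 218.] [0.7049 0.318  0.015 ]
top bearing 0.47 [293. 426.] [ 0.4539 -0.3071  0.0085]
top tin 0.83 [211. 431.] [ 0.6919 -0.3131  0.0848]
scene press 0.65 [303. 319.] [ 0.6617 -0.0438  0.0188]
scene plunger 0.74 [238. 362.] [0.6656 0.0664 0.1565]
scene fence_mid 0.62 [302. 318.] [ 0.6553 -0.0429  0.0158]
scene fence_mid 0.51 [238. 360.] [0.6624 0.0637 0.1577]
scene beam_front 0.91 [304. 316.] [ 0.6593 -0.0507  0.0189]
scene bar 0.88 [180. 380.] [0.4455 0.3183 0.0107]
scene bar_end_a 0.76 [180. 382.] [0.4459 0.3246 0.008 ]
scene bar_end_a 0.72 [308. 164.] [ 0.4549 -0.3114  0.0056]
scene wrench 0.77 [306. 162.] [ 0.4499 -0.3124  0.0076]
scene bearing 0.61 [240. 456.] [0.7142 0.3194 0.0159]
scene tin 0.57 [387. 212.] [ 0.7275 -0.3369  0.0859]
```

View pics/top1.png

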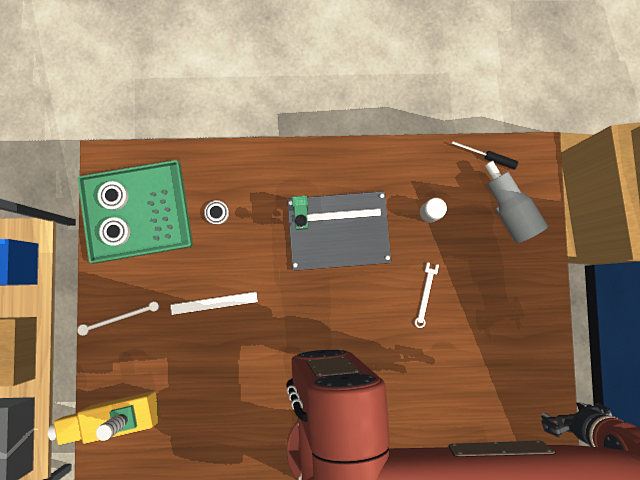

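View pics/scene1.png

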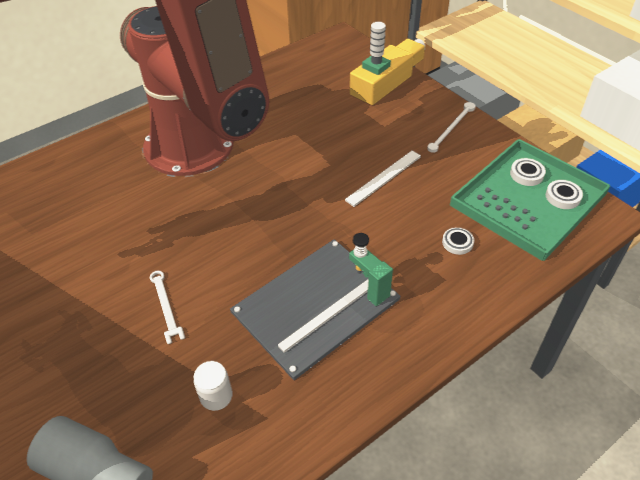

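The bar lies on the left, at about (303,214) in the top view. The fixture is in the middle, with its fence running from (302,217) to (381,211) and the beam at the left end. The wrench (426,293), tin (431,211) and bearing (216,212) are all clear of the route.

```bash
cat >> h.py <<'E'
def rect(P,m):
    pts=P[m][:,:2].astype(np.float32); 
    (c,s,a)=cv2.minAreaRect(pts*1000); b=cv2.boxPoints((c,s,a))
    e=[b[1]-b[0],b[2]-b[1]]; L=max(e,key=np.linalg.norm); 
    if L[1]<0: L=-L
    return np.array(c)/1000,np.array(s),np.arctan2(-L[0],L[1]) # yaw with y axis along L
E
python3 - <<'E'
from h import *
np.set_printoptions(precision=4,suppress=True)
p=eyes.snapshot("top");P=cloud(p);I=p["pixels"].astype(int)
def at(z):
    K=np.array(p["intrinsics"]);T=np.array(p["pose"]);r,c=np.mgrid[0:480,0:640]
    d=np.stack([(c-K[0,2])/K[0,0],-(r-K[1,2])/K[1,1],-np.ones(r.shape)],-1)@T[:3,:3].T
    return T[:3,3]+d*((z-T[2,3])/d[...,2])[...,None]
br=I.min(-1)>190
def region(mask,r,c):
    n,l=cv2.connectedComponents(mask.astype(np.uint8)); 
    ids=l[r-4:r+5,c-4:c+5]; k=np.bincount(ids[ids>0]).argmax(); return l==k
print("bar",rect(at(.008),region(br,303,214)))
print("fence",rect(at(.025),region(br,213,350)))
g=(I.max(-1)-I.min(-1)<30)&(I.max(-1)<150)&(I.max(-1)>60)
pl=region(g,245,340);print("plate",rect(at(.015),pl),pl.sum())
E
```

```text
bar (array([0.4368, 0.3333]), array([ 28.9675, 258.6854]), np.float32(0.12491484))
fence (array([ 0.6947, -0.0631]), array([ 19.6616, 222.2138]), np.float32(0.057521503))
plate (array([ 0.6495, -0.0466]), array([220.6336, 300.0883]), np.float32(0.059822354)) 6083
```

```bash
python3 -m creep '{"slide":[[0.9,0.9,0],[0.9,0.9,0],[0.9,0.9,0],[0.9,0.9,0],[0.9,0.9,0],[0.9,0.9,0],[0.9,0.9,0],[0.9,0.9,0],[0.9,0.9,0],[0.9,0.9,0],[0.9,0.9,0]],"dr":[[0,0,0.683],[0,0,0.683],[0,0,0.683],[0,0,0.683],[0,0,0.683],[0,0,0.683],[0,0,0.683],[0,0,0.683],[0,0,0.683],[0,0,0.683],[0,0,0.683]],"gripper":[1,1,1,1,1,1,1,1,1,1,1]}' && python3 -m creep '{"slide":[[-0.12,0.92,0],[-0.12,0.92,0],[-0.12,0.92,0],[-0.12,0.92,0],[-0.12,0.92,0],[-0.12,0.92,0],[-0.12,0.92,0],[-0.12,0.92,0]],"dr":[[0,0,0],[0,0,0],[0,0,0],[0,0,0],[0,0,0],[0,0,0],[0,0,0],[0,0,0]],"gripper":[1,1,1,1,1,1,1,1]}' && python3 -m creep '{"slide":[[-0.08,0.46,0],[-0.08,0.46,0],[-0.08,0.46,0],[-0.08,0.46,0],[-0.08,0.46,0]],"dr":[[0,0,0],[0,0,0],[0,0,0],[0,0,0],[0,0,0]],"gripper":[1,1,1,1,1]}'
python3 - <<'E'
from h import *
p=eyes.snapshot("wrist");save(p,"w1.png");print(p["pose"])
s=robot.sense();print(s["eef_pos"],s["eef_rot"],s["wrist_force"],s["q"])
E
```

```text
time: 2.15
eef_pos: [0.5207, -0.215, 0.2313]
eef_rot: [3.141, -0.001, 1.704]
wrist_force: [-1.0, -0.3, 0.1]
finger_gap: 0.0856
grasp_force: 0.0
time: 2.95
eef_pos: [0.4692, 0.1522, 0.2316]
eef_rot: [3.141, -0.001, 1.699]
wrist_force: [0.5, -0.6, -0.0]
finger_gap: 0.0855
grasp_force: 0.0
time: 3.45
eef_pos: [0.4369, 0.3364, 0.2311]
eef_rot: [-3.141, -0.001, 1.701]
wrist_force: [0.1, 0.1, -0.1]
finger_gap: 0.0855
grasp_force: 0.0
[[ 9.91592313e-01 -1.25077099e-01 -3.31723241e-02  4.27688010e-01]
 [ 1.29401122e-01  9.58093169e-01  2.55563746e-01  4.02104563e-01]
 [-1.82994972e-04 -2.57707582e-01  9.66222939e-01  3.73564890e-01]
 [ 0.00000000e+00  0.00000000e+00  0.00000000e+00  1.00000000e+00]]
[0.43753969 0.33452495 0.23108177] [-3.14126546e+00  2.74081655e-04  1.69990802e+00] [ 0.48015024 -1.78927473 -0.30103826] [ 4.15316411e-01 -4.57967395e-02 -5.57198616e-02  1.56126446e+00
 -1.70562867e-04  1.85700112e+00]
```

View pics/w1.png

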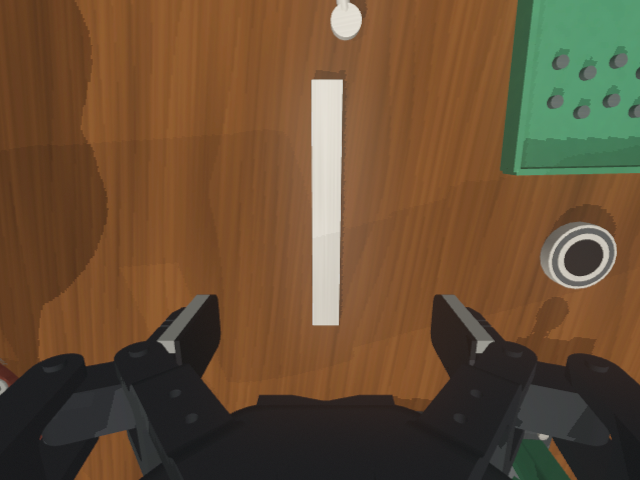

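The wrist view shows the whole bar, from (327,80) to (326,325), nearly parallel to the fingers' mid-line. Next I measure it more finely.

```bash
cat >> h.py <<'E'
def at(p,z):
    K=np.array(p["intrinsics"]);T=np.array(p["pose"]);r,c=np.mgrid[0:480,0:640]
    d=np.stack([(c-K[0,2])/K[0,0],-(r-K[1,2])/K[1,1],-np.ones(r.shape)],-1)@T[:3,:3].T
    return T[:3,3]+d*((z-T[2,3])/d[...,2])[...,None]
def region(mask,r,c):
    n,l=cv2.connectedComponents(mask.astype(np.uint8))
    ids=l[r-4:r+5,c-4:c+5]; k=np.bincount(ids[ids>0]).argmax(); return l==k
E
python3 - <<'E'
from h import *
p=eyes.snapshot("wrist");I=p["pixels"].astype(int)
br=(I.min(-1)>150)&(I.max(-1)-I.min(-1)<60)
print("bar",rect(at(p,.008),region(br,200,327)))
P=cloud(p);m=region(br,200,327);print(np.nanmedian(P[m][:,2]))
s=robot.sense();print(s["eef_pos"],s["eef_rot"])
E
```

```text
bar (array([0.43674954, 0.33676141]), array([ 30.16352272, 257.59347534]), np.float32(0.12500031))
0.007723934922261949
[0.43801005 0.33333569 0.23118026] [-3.14139346e+00  5.07435209e-04  1.69838587e+00]
```

```bash
python3 -m creep '{"slide":[[-0.002,0.004,-0.53],[-0.002,0.004,-0.53],[-0.002,0.004,-0.53],[-0.002,0.004,-0.53],[-0.002,0.004,-0.53],[-0.002,0.004,-0.53],[-0.002,0.004,-0.53]],"dr":[[0,0,0],[0,0,0],[0,0,0],[0,0,0],[0,0,0],[0,0,0],[0,0,0]],"gripper":[0.2,0.2,0.2,0.2,0.2,0.2,0.2]}' && python3 -m creep '{"slide":[[0,0,-0.02],[0,0,-0.03],[0,0,-0.03]],"dr":[[0,0,0],[0,0,0],[0,0,0]],"gripper":[0.2,0.2,0.2]}'
python3 - <<'E'
from h import *
p=eyes.snapshot("wrist");save(p,"w2.png")
E
```

```text
time: 4.25
eef_pos: [0.4392, 0.3349, 0.0221]
eef_rot: [3.139, -0.001, 1.696]
wrist_force: [-0.1, -0.3, 1.2]
finger_gap: 0.0512
grasp_force: 0.0
time: 4.55
eef_pos: [0.4376, 0.3349, 0.0076]
eef_rot: [3.141, -0.0, 1.697]
wrist_force: [-0.5, -0.1, 0.7]
finger_gap: 0.0515
grasp_force: 0.0
```

View pics/w2.png

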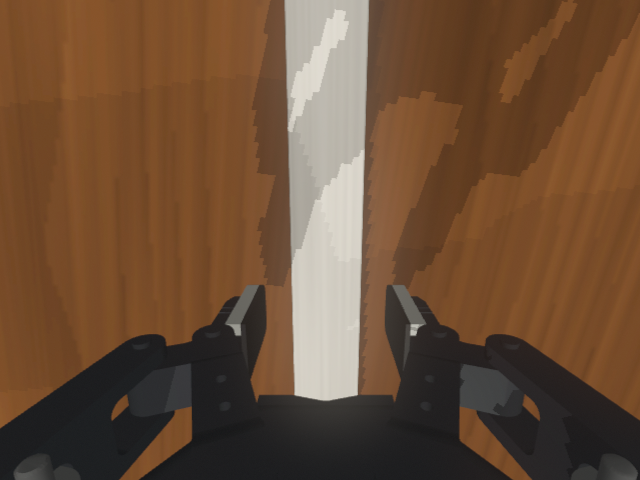

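The bar runs centred between the fingers, which stand at columns 255 and 395, and nothing is touching it. I go down to about 3 mm and close.

```bash
python3 -m creep '{"slide":[[0,0,-0.012],[0,0,-0.012],[0,0,-0.012],[0,0,-0.012],[0,0,-0.012],[0,0,-0.012],[0,0,-0.012],[0,0,-0.012]],"dr":[[0,0,0],[0,0,0],[0,0,0],[0,0,0],[0,0,0],[0,0,0],[0,0,0],[0,0,0]],"gripper":[0.2,0.2,-1,-1,-1,-1,-1,-1]}'
```

```text
time: 5.4
eef_pos: [0.4376, 0.3349, 0.0029]
eef_rot: [3.141, -0.0, 1.697]
wrist_force: [-1.0, -0.3, 5.3]
finger_gap: 0.0273
grasp_force: 59.7
```

```bash
python3 -m creep '{"slide":[[0,0,0.05],[0,0,0.15],[0,0,0.25],[0,0,0.25]],"dr":[[0,0,0],[0,0,0],[0,0,0],[0,0,0]],"gripper":[-1,-1,-1,-1]}' && python3 -m creep '{"slide":[[0.455,-0.958,0],[0.455,-0.958,0],[0.455,-0.958,0],[0.455,-0.958,0],[0.455,-0.958,0],[0.455,-0.958,0],[0.455,-0.958,0],[0.455,-0.958,0],[0.455,-0.958,0],[0.455,-0.958,0],[0.455,-0.958,0],[0.455,-0.958,0]],"dr":[[0,0,-0.03],[0,0,-0.03],[0,0,-0.03],[0,0,-0.03],[0,0,-0.03],[0,0,-0.03],[0,0,-0.03],[0,0,-0.03],[0,0,-0.03],[0,0,-0.03],[0,0,-0.03],[0,0,-0.03]],"gripper":[-1,-1,-1,-1,-1,-1,-1,-1,-1,-1,-1,-1]}'
python3 - <<'E'
from h import *
p=eyes.snapshot("wrist");save(p,"w3.png")
print(robot.sense()["eef_pos"],robot.sense()["eef_rot"])
E
```

```text
time: 5.8
eef_pos: [0.4399, 0.336, 0.1075]
eef_rot: [3.135, -0.002, 1.697]
wrist_force: [2.4, 0.5, -5.0]
finger_gap: 0.0273
grasp_force: 60.9
time: 7.0
eef_pos: [0.6183, -0.0473, 0.1011]
eef_rot: [-3.139, -0.001, 1.635]
wrist_force: [-0.7, 0.9, -6.3]
finger_gap: 0.0274
grasp_force: 61.1
[ 0.61857031 -0.04717214  0.10153739] [-3.14014046e+00 -7.38436428e-04  1.63558444e+00]
```

View pics/w3.png

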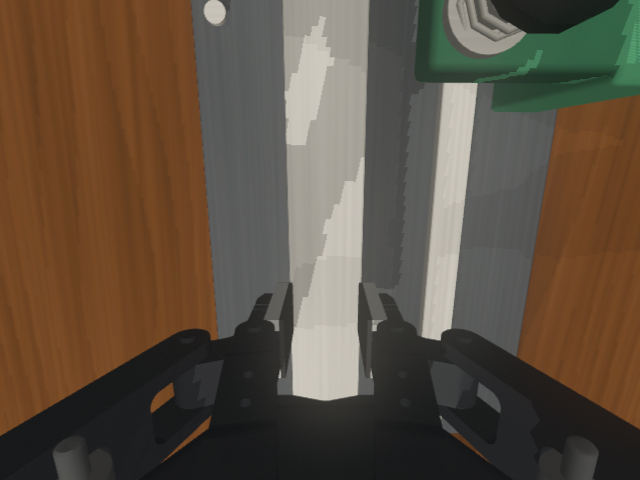

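The bar is held straight in the fingers, left of the green beam and over the plate. I lower it and release.

```bash
python3 -m creep '{"slide":[[0,0,-0.1],[0,0,-0.18],[0,0,-0.195],[0,0,-0.2],[0,0,-0.203],[0,0,-0.205],[0,0,-0.205]],"dr":[[0,0,0],[0,0,0],[0,0,0],[0,0,0],[0,0,0],[0,0,0],[0,0,0]],"gripper":[-1,-1,-1,-1,-1,-1,-1]}'
```

```text
time: 7.75
eef_pos: [0.6204, -0.0486, 0.0221]
eef_rot: [3.139, 0.001, 1.634]
wrist_force: [0.1, -0.2, -5.5]
finger_gap: 0.0276
grasp_force: 61.2
```

```bash
python3 -m creep '{"slide":[[0,0,0],[0,0,-0.004],[0,0,-0.006],[0,0,-0.006]],"dr":[[0,0,0],[0,0,0],[0,0,0],[0,0,0]],"gripper":[-1,-1,-1,-1]}'
```

```text
time: 8.15
eef_pos: [0.6194, -0.0484, 0.0181]
eef_rot: [3.141, 0.0, 1.634]
wrist_force: [-0.5, -0.1, -5.5]
finger_gap: 0.0274
grasp_force: 61.2
```

```bash
python3 -m creep '{"slide":[[0,0,-0.003],[0,0,-0.006],[0,0,-0.006]],"dr":[[0,0,0],[0,0,0],[0,0,0]],"gripper":[-1,-1,-1]}'
```

```text
time: 8.45
eef_pos: [0.6195, -0.0485, 0.018]
eef_rot: [3.141, 0.001, 1.635]
wrist_force: [-9.3, 1.5, 14.0]
finger_gap: 0.0276
grasp_force: 63.5
```

```bash
python3 -m creep '{"slide":[[0,0,0.005],[0,0,0.005],[0,0,0.005],[0,0,0.1],[0,0,0.2],[0,0,0.2]],"dr":[[0,0,0],[0,0,0],[0,0,0],[0,0,0],[0,0,0],[0,0,0]],"gripper":[0.2,0.2,0.2,0.2,0.2,0.2]}' && python3 -m creep '{"slide":[[-0.118,-0.007,0],[-0.118,-0.007,0],[-0.118,-0.007,0],[-0.118,-0.007,0],[-0.118,-0.007,0],[-0.118,-0.007,0],[-0.118,-0.007,0],[-0.118,-0.007,0],[-0.118,-0.007,0],[-0.118,-0.007,0],[-0.118,-0.007,0],[-0.118,-0.007,0]],"dr":[[0,0,0.746],[0,0,0.746],[0,0,0.746],[0,0,0.746],[0,0,0.746],[0,0,0.746],[0,0,0.746],[0,0,0.746],[0,0,0.746],[0,0,0.746],[0,0,0.746],[0,0,0.746]],"gripper":[1,1,1,1,1,1,1,1,1,1,1,1]}'
python3 - <<'E'
from h import *
p=eyes.snapshot("top");save(p,"t2.png");I=p["pixels"].astype(int)
p=eyes.snapshot("wrist");save(p,"w4.png")
cv2.imwrite("pics/both.png",np.hstack([cv2.imread("pics/w4.png")[::1,::1][:, :][::1],cv2.resize(cv2.imread("pics/t2.png")[170:290,260:420],(640,480))])[::1,::1].repeat(1,0)) if 0 else None
a=cv2.resize(cv2.imread("pics/w4.png"),(400,300));b=cv2.resize(cv2.imread("pics/t2.png")[170:290,260:420],(400,300))
cv2.imwrite("pics/b1.png",np.hstack([a,b]))
s=robot.sense();print(s["eef_pos"],s["eef_rot"],s["wrist_force"],s["q"][5])
E
```

```text
time: 9.05
eef_pos: [0.6229, -0.0494, 0.1022]
eef_rot: [3.133, 0.003, 1.634]
wrist_force: [1.2, -0.4, 0.3]
finger_gap: 0.0511
grasp_force: 0.0
time: 10.25
eef_pos: [0.5723, -0.0513, 0.0955]
eef_rot: [3.141, 0.0, -3.086]
wrist_force: [0.0, -0.2, -0.8]
finger_gap: 0.0856
grasp_force: 0.0
[ 0.5722357  -0.05122051  0.09556128] [ 3.14146678e+00  6.71439901e-05 -3.08854161e+00] [-0.18524468  0.70199262  0.35358844] -0.3699358863357299
```

View pics/b1.png

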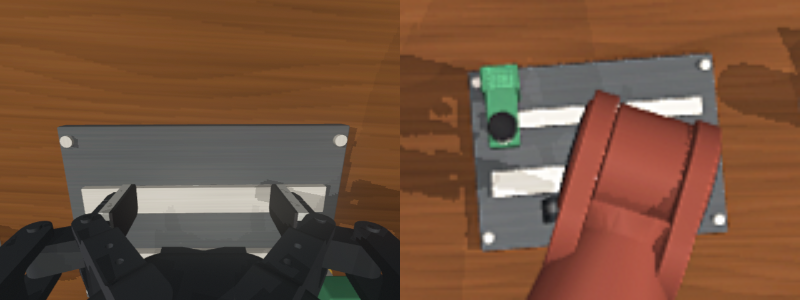

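The left half is the wrist view: the bar lies on the plate at rows 187–213, with both ends visible at columns 82 and 330. The right half is the top view: the bar lies in front of the beam. Now I measure it.

```bash
cat >> h.py <<'E'
O=np.array([.6395,-.0472]);PY=.06
def topress(x,y):
    c,s=np.cos(PY),np.sin(PY);d=np.array([x,y])-O
    return np.array([c*d[0]+s*d[1],-s*d[0]+c*d[1]])
E
python3 - <<'E'
from h import *
p=eyes.snapshot("wrist");I=p["pixels"].astype(int)
A=at(p,.023)
br=(I.min(-1)>120)&(I.max(-1)-I.min(-1)<45)
for z in (295,320,325,335):
  for c in (140,170,330,500,520):print(I[z,c],end=" ")
  print()
for r,c in((310,160),(310,320),(305,515)):
    try:
        m=region(br,r,c);pp=A[m];q=np.array([topress(*v[:2]) for v in pp]);print(m.sum(),q.min(0),q.max(0),rect(A,m))
    except Exception as e:print(e)
for r,c in((299,131),(299,528),(341,125),(341,532)):print(topress(*w(p,r,c,.023)[:2]))
for r,c in((225,105),(225,544)):print("screw",topress(*w(p,r,c,.018)[:2]))
E
```

```text
[92 95 96] [94 95 95] [105 106 103] [128 125 116] [84 84 82] 
[208 203 193] [62 64 65] [210 205 194] [173 168 158] [74 75 74] 
[207 201 191] [93 93 90] [204 199 189] [171 168 156] [75 75 73] 
[206 201 189] [115 115 110] [202 196 186] [129 125 118] [72 74 72] 
1332 [-0.03613504 -0.12873557] [-0.00667685 -0.08774343] (array([ 0.62440814, -0.15644727]), array([28.99563026, 41.56540298]), np.float32(0.08700452))
8990 [-0.03906044 -0.0710391 ] [-0.00603576  0.07212508] (array([ 0.61690961, -0.04803611]), array([ 32.99699783, 143.16342163]), np.float32(0.06145608))
1509 [-0.03719374  0.08854982] [-0.00692367  0.13078896] (array([0.61083435, 0.06090481]), array([30.23433113, 42.28199387]), np.float32(0.055549454))
[-0.03771857 -0.12711926]
[-0.03566624  0.13479577]
[-0.00676994 -0.13585877]
[-0.00453731  0.14194808]
screw [-0.0865947  -0.13899754]
screw [-0.0844922   0.14085017]
```

```bash
python3 -m creep '{"slide":[[0,0,-0.1],[0,0,-0.18],[0,0,-0.19],[0,0,-0.195],[0,0,-0.2],[0,0,-0.2]],"dr":[[0,0,0],[0,0,0],[0,0,0],[0,0,0],[0,0,0],[0,0,0]],"gripper":[1,1,1,1,1,1]}'&& python3 -m creep '{"slide":[[0,0,-0.004],[0,0,-0.008],[0,0,-0.012],[0,0,-0.012]],"dr":[[0,0,0],[0,0,0],[0,0,0],[0,0,0]],"gripper":[1,1,1,1]}'
```

```text
time: 11.0
eef_pos: [0.5733, -0.0516, 0.0174]
eef_rot: [-3.141, 0.002, -3.087]
wrist_force: [-0.2, -0.4, 0.4]
finger_gap: 0.0855
grasp_force: 0.0
time: 11.4
eef_pos: [0.572, -0.0511, 0.0107]
eef_rot: [3.141, -0.0, -3.086]
wrist_force: [-0.0, -0.7, 0.4]
finger_gap: 0.0856
grasp_force: 0.0
```

```bash
python3 -m creep '{"slide":[[0,0,-0.005],[0,0,-0.01],[0,0,-0.014],[0,0,-0.014]],"dr":[[0,0,0],[0,0,0],[0,0,0],[0,0,0]],"gripper":[1,1,1,1]}'
python3 - <<'E'
from h import *
p=eyes.snapshot("scene");cv2.imwrite("pics/s2.png",cv2.resize(p["pixels"][200:400,200:440,::-1],(720,600)))
E
```

```text
time: 11.8
eef_pos: [0.5719, -0.0511, 0.0049]
eef_rot: [3.141, -0.001, -3.086]
wrist_force: [-0.1, -0.2, -0.7]
finger_gap: 0.0854
grasp_force: 0.0
```

View pics/s2.png

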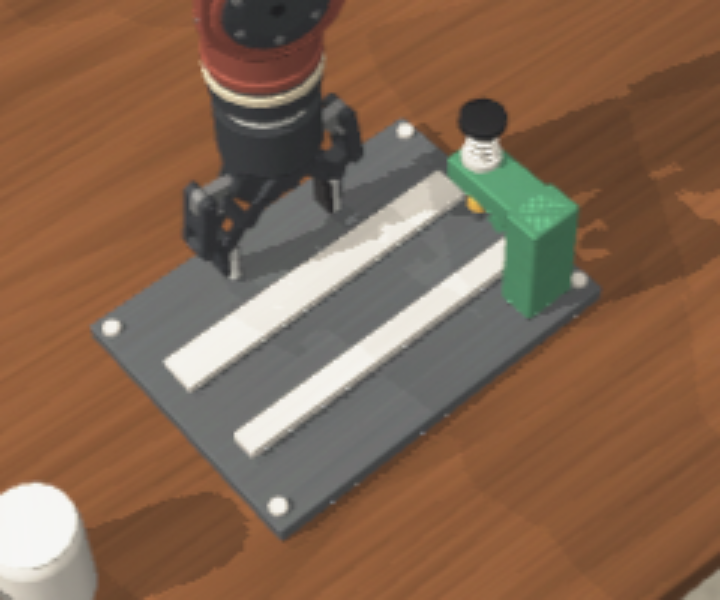

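The open fingers stand just clear of the plate, behind the bar and parallel to it; the beam lies outside their span. I push towards the fence.

```bash
python3 -m creep '{"slide":[[0.015,0.001,0],[0.03,0.002,0],[0.04,0.0025,0],[0.05,0.003,0],[0.06,0.0036,0],[0.07,0.004,0],[0.08,0.005,0],[0.09,0.0055,0],[0.1,0.006,0],[0.11,0.0066,0],[0.12,0.007,0],[0.13,0.008,0]],"dr":[[0,0,0.0015],[0,0,0.0015],[0,0,0.0015],[0,0,0.0015],[0,0,0.0015],[0,0,0.0015],[0,0,0.0015],[0,0,0.0015],[0,0,0.0015],[0,0,0.0015],[0,0,0.0015],[0,0,0.0015]],"gripper":[1,1,1,1,1,1,1,1,1,1,1,1]}'
python3 - <<'E'
from h import *
s=robot.sense();print(topress(*s["eef_pos"][:2]),s["wrist_force"])
E
```

```text
time: 13.05
eef_pos: [0.6245, -0.048, 0.0052]
eef_rot: [3.142, -0.0, -3.083]
wrist_force: [-4.3, -0.1, 1.2]
finger_gap: 0.0858
grasp_force: 1.7
[-0.01501636  0.00011336] [-4.32257269 -0.0682916   1.19119182]
```

```bash
python3 -m creep '{"slide":[[0.01,0.0006,0],[0.02,0.001,0],[0.03,0.002,0],[0.036,0.002,0],[0.039,0.002,0],[0.042,0.0025,0],[0.042,0.0025,0]],"dr":[[0,0,0],[0,0,0],[0,0,0],[0,0,0],[0,0,0],[0,0,0],[0,0,0]],"gripper":[1,1,1,1,1,1,1]}'
python3 -m creep '{"slide":[[0.002,0,0],[0.004,0,0],[0.004,0,0]],"dr":[[0,0,0],[0,0,0],[0,0,0]],"gripper":[1,1,1]}'
```

```text
time: 13.75
eef_pos: [0.6412, -0.047, 0.0053]
eef_rot: [3.142, 0.0, -3.083]
wrist_force: [-0.5, 0.4, -0.2]
finger_gap: 0.0858
grasp_force: 0.9
time: 14.05
eef_pos: [0.6427, -0.047, 0.0053]
eef_rot: [3.141, 0.0, -3.083]
wrist_force: [-2.4, 0.5, -0.7]
finger_gap: 0.0858
grasp_force: 1.2
```

```bash
for i in 1 2; do python3 -m creep '{"slide":[[0.0025,0,0],[0.005,0,0],[0.005,0,0]],"dr":[[0,0,0],[0,0,0],[0,0,0]],"gripper":[1,1,1]}' | egrep 'pos|wrist|rot'; done
```

```text
eef_pos: [0.6442, -0.047, 0.0053]
eef_rot: [3.141, -0.001, -3.083]
wrist_force: [-5.2, -0.1, 0.6]
eef_pos: [0.6443, -0.0469, 0.0051]
eef_rot: [3.141, -0.005, -3.083]
wrist_force: [-15.2, -0.0, 8.1]
```

```bash
python3 -m creep '{"slide":[[-0.04,-0.002,0],[-0.075,-0.004,0],[-0.075,-0.004,0.1],[-0.075,-0.004,0.3],[-0.075,-0.004,0.49],[-0.075,-0.004,0.49],[-0.075,-0.004,0.49],[-0.075,-0.004,0.49]],"dr":[[0,0,0],[0,0,0],[0,0,0],[0,0,0],[0,0,0],[0,0,0],[0,0,0],[0,0,0]],"gripper":[1,1,1,1,1,-1,-1,-1]}'
python3 - <<'E'
from h import *
p=eyes.snapshot("wrist");cv2.imwrite("pics/w5.png",p["pixels"][...,::-1])
s=robot.sense();print(s["eef_pos"],s["eef_rot"],s["wrist_force"])
E
```

```text
time: 15.45
eef_pos: [0.6184, -0.049, 0.204]
eef_rot: [-3.14, 0.005, -3.083]
wrist_force: [0.5, 0.7, -0.6]
finger_gap: 0.0439
grasp_force: 0.0
[ 0.61730467 -0.04873236  0.20156728] [-3.14126012e+00  1.74520858e-03 -3.08320619e+00] [-0.03207527 -0.08044624 -1.25614467]
```

View pics/w5.png

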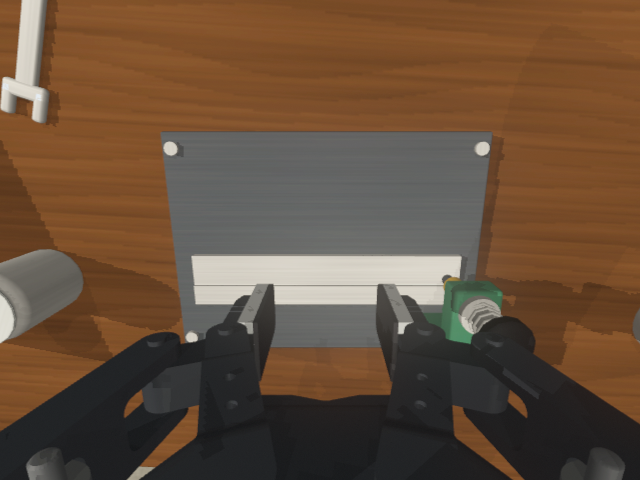

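The bar lies flush on the fence: the seam at row 285 is a thin straight line, and the left ends match at columns 192 and 195. The plunger's head is at (507,342). I shut the fingers and go above the plunger.

```bash
python3 -m creep '{"slide":[[0.114,0.283,0],[0.114,0.283,0],[0.114,0.283,0],[0.114,0.283,0],[0.114,0.283,0],[0.114,0.283,0],[0.114,0.283,-0.05],[0.114,0.283,-0.075],[0.114,0.283,-0.075]],"dr":[[0,0,0],[0,0,0],[0,0,0],[0,0,0],[0,0,0],[0,0,0],[0,0,0],[0,0,0],[0,0,0]],"gripper":[-1,-1,-1,-1,-1,-1,-1,-1,-1]}'
python3 - <<'E'
from h import *
np.set_printoptions(precision=4,suppress=True)
p=eyes.snapshot("scene");a=cv2.resize(p["pixels"][180:330,280:440,::-1],(400,375))
I=p["pixels"].astype(int)
for f in eyes.search_frame(p,"plunger")[:1]:print(f,w(p,*f["at"]))
q=eyes.snapshot("top");b=cv2.resize(q["pixels"][170:290,240:368,::-1],(400,375))
cv2.imwrite("pics/s3.png",np.hstack([a,b]))
s=robot.sense();print(s["eef_pos"],s["eef_rot"],s["wrist_force"],s["finger_gap"])
E
```

```text
time: 16.4
eef_pos: [0.6609, 0.0638, 0.1691]
eef_rot: [3.141, -0.003, -3.084]
wrist_force: [-0.2, 1.1, 0.2]
finger_gap: 0.0004
grasp_force: 0.0
{'at': [239.6, 362.1], 'p': 0.71} [0.6677 0.0661 0.1551]
[0.6623 0.0642 0.172 ] [-3.1416  0.0006 -3.0837] [-0.1624  0.7527 -0.1168] 0.0001619506970789557
```

View pics/s3.png

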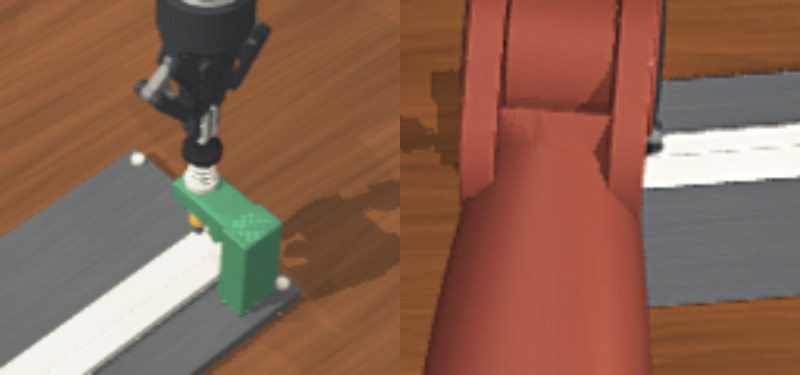

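The shut fingers stand right above the plunger's head. I go down to about 6 mm of travel.

```bash
python3 -m creep '{"slide":[[0,0,-0.02],[0,0,-0.03],[0,0,-0.035],[0,0,-0.04],[0,0,-0.045],[0,0,-0.05],[0,0,-0.05],[0,0,-0.05]],"dr":[[0,0,0],[0,0,0],[0,0,0],[0,0,0],[0,0,0],[0,0,0],[0,0,0],[0,0,0]],"gripper":[-1,-1,-1,-1,-1,-1,-1,-1]}'
python3 -m creep '{"slide":[[0,0,-0.0025],[0,0,-0.005],[0,0,-0.005]],"dr":[[0,0,0],[0,0,0],[0,0,0]],"gripper":[-1,-1,-1]}'
```

```text
time: 17.35
eef_pos: [0.6621, 0.0646, 0.1514]
eef_rot: [3.142, -0.0, -3.083]
wrist_force: [-1.9, -0.4, 3.6]
finger_gap: 0.0001
grasp_force: 1.7
time: 17.65
eef_pos: [0.6622, 0.0646, 0.1492]
eef_rot: [3.142, -0.0, -3.083]
wrist_force: [-2.6, -1.3, 4.9]
finger_gap: -0.0002
grasp_force: 2.0
```

```bash
python3 -m creep '{"slide":[[0,0,-0.0025],[0,0,-0.005],[0,0,-0.005]],"dr":[[0,0,0],[0,0,0],[0,0,0]],"gripper":[-1,-1,-1]}' | egrep "pos|wrist"
python3 -m creep '{"slide":[[0,0,-0.0025],[0,0,-0.0025]],"dr":[[0,0,0],[0,0,0]],"gripper":[-1,-1]}'| egrep "pos|wrist"
```

```text
eef_pos: [0.6622, 0.0646, 0.1472]
wrist_force: [-2.4, -0.5, 3.9]
eef_pos: [0.6622, 0.0646, 0.1463]
wrist_force: [-1.8, -0.7, 5.6]
```

```bash
python3 -m creep '{"slide":[[0,0,-0.0025],[0,0,-0.0025]],"dr":[[0,0,0],[0,0,0]],"gripper":[-1,-1]}'| egrep "pos|wrist"
```

```text
eef_pos: [0.6622, 0.0646, 0.1453]
wrist_force: [-2.3, -0.6, 5.1]
```

```bash
python3 -m creep '{"slide":[[0,0,-0.0025],[0,0,-0.005],[0,0,-0.005]],"dr":[[0,0,0],[0,0,0],[0,0,0]],"gripper":[-1,-1,-1]}'| egrep "pos|wrist"
```

```text
eef_pos: [0.6622, 0.0646, 0.1434]
wrist_force: [-2.7, -0.5, 6.3]
```

```bash
python3 -m creep '{"slide":[[0,0,-0.0025],[0,0,-0.0025]],"dr":[[0,0,0],[0,0,0]],"gripper":[-1,-1]}'| egrep "pos|wrist"
```

```text
eef_pos: [0.6622, 0.0646, 0.1424]
wrist_force: [-3.6, 0.5, 6.1]
```

```bash
python3 -m creep '{"slide":[[0,0,-0.0025],[0,0,-0.005],[0,0,-0.005]],"dr":[[0,0,0],[0,0,0],[0,0,0]],"gripper":[-1,-1,-1]}'| egrep "pos|wrist"
```

```text
eef_pos: [0.6622, 0.0646, 0.1405]
wrist_force: [-2.9, 0.4, 5.4]
```

```bash
python3 -m creep '{"slide":[[0,0,-0.0025],[0,0,-0.005],[0,0,-0.005]],"dr":[[0,0,0],[0,0,0],[0,0,0]],"gripper":[-1,-1,-1]}'| egrep "pos|wrist"
```

```text
eef_pos: [0.6622, 0.0646, 0.1385]
wrist_force: [-3.4, -0.4, 4.5]
```

```bash
python3 -m creep '{"slide":[[0,0,-0.0025],[0,0,-0.005],[0,0,-0.005]],"dr":[[0,0,0],[0,0,0],[0,0,0]],"gripper":[-1,-1,-1]}'| egrep "pos|wrist"
```

```text
eef_pos: [0.6622, 0.0646, 0.1366]
wrist_force: [-2.6, -0.8, 6.8]
```

```bash
python3 -m creep '{"slide":[[0,0,-0.0025],[0,0,-0.005],[0,0,-0.005]],"dr":[[0,0,0],[0,0,0],[0,0,0]],"gripper":[-1,-1,-1]}'
python3 - <<'E'
from h import *
p=eyes.snapshot("scene");cv2.imwrite("pics/s4.png",cv2.resize(p["pixels"][200:320,290:450,::-1],(640,480)))
E
```

```text
time: 20.05
eef_pos: [0.6623, 0.0646, 0.1364]
eef_rot: [-3.141, 0.001, -3.083]
wrist_force: [-9.2, -0.5, 17.6]
finger_gap: -0.0
grasp_force: 8.5
```

View pics/s4.png

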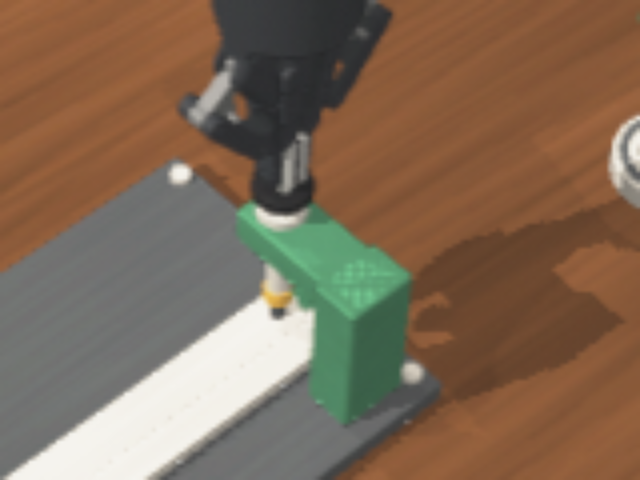

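The head is down and the punch bears on the bar at (278,312). Motion has stopped at 17.6 N, about 10 N over the spring. I add a touch and hold.

```bash
python3 -m creep '{"slide":[[0,0,-0.001],[0,0,-0.001],[0,0,-0.001],[0,0,-0.001],[0,0,-0.001]],"dr":[[0,0,0],[0,0,0],[0,0,0],[0,0,0],[0,0,0]],"gripper":[-1,-1,-1,-1,-1]}' | egrep "pos|wrist" && python3 -m creep '{"slide":[[0,0,0.01],[0,0,0.025],[0,0,0.04],[0,0,0.06],[0,0,0.1],[0,0,0.2],[-0.1,-0.28,0.2],[-0.1,-0.28,0.2],[-0.1,-0.28,0.2],[-0.1,-0.28,0.2],[-0.1,-0.28,0.2]],"dr":[[0,0,0],[0,0,0],[0,0,0],[0,0,0],[0,0,0],[0,0,0],[0,0,0],[0,0,0],[0,0,0],[0,0,0],[0,0,0]],"gripper":[-1,-1,-1,-1,-1,-1,-1,-1,-1,-1,-1]}'
python3 - <<'E'
from h import *
np.set_printoptions(precision=4,suppress=True)
p=eyes.snapshot("wrist");cv2.imwrite("pics/w6.png",p["pixels"][...,::-1])
q=eyes.snapshot("scene")
for f in eyes.search_frame(q,"plunger")[:1]:print(f,w(q,*f["at"]))
P=cloud(q);m=(np.hypot(P[...,0]-.6629,P[...,1]-.0644)<.02)&(P[...,2]>.12);print(np.nanpercentile(P[m][:,2],[50,90,98]))
E
```

```text
eef_pos: [0.6623, 0.0646, 0.1364]
wrist_force: [-9.5, -0.2, 18.2]
time: 21.7
eef_pos: [0.6225, -0.0474, 0.2145]
eef_rot: [3.141, 0.001, -3.084]
wrist_force: [-0.6, 0.2, 0.2]
finger_gap: 0.0004
grasp_force: 0.0
{'at': [239.2, 359.3], 'p': 0.65} [0.666  0.0599 0.1593]
[0.1564 0.1599 0.162 ]
```

View pics/w6.png

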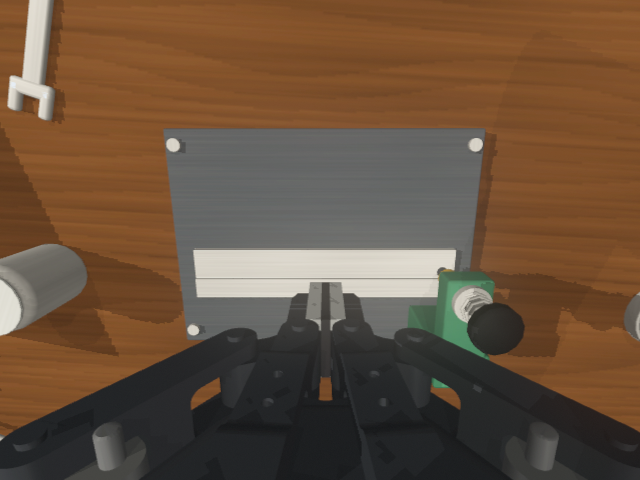

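The bar is still flush: the seam at row 278 is straight and the ends match at columns 194 and 456. The head is back up at about 158 mm and the arm is clear. I hand the job in.

```bash
python3 -c "
from h import *
print(job.job_done())"
```

```text
the job is handed in; nothing more can be done
None
```

The job is handed in, though the hand-in gave no verdict: the bar lies flush against the fence with its ends level, the punch bore on it with about 10 N over the spring for about half a second, and the plunger came back up by itself; the wrench, bearing and tin were not touched.

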